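# Press a flanged bushing home in a sprung bearing block

## Robot

A 6-joint arm with a two-finger parallel gripper is mounted at the origin on a cart in front of the work surface, level with it; the furniture and walls round the work are solid. World frame = base frame: x ahead of the robot, y to its left, z up, the work surface at z = 0. Lengths are in mm, angles in rad, forces in N, time in s.
With the tool pointing down it reaches from about 275 to 1000 mm from the base axis. Payload 8.4 kg.
Tool frame: the origin (TCP) lies at the very end of the fingers, on their centre line; the grasp point (between the pads) lies 19 mm behind it; z points along the fingers, y is the direction in which the jaws open and shut (so a half turn about z gives the same grasp; the last joint's range is limited). The gripper opens to 85 mm and grips with 20 to 120 N. Pads are 22 mm wide; open, the fingers measure 114 mm over their backs; the gripper's body (76 mm by 85 mm) begins 54 mm behind the grasp point. The pads swing forward as they close: fully open they stand 13 mm farther back than shut.
Start: joints at [-1.102, 0.353, 1.633, -0, 1.155, -0.002], TCP at [283.499, -557.007, 231.281] pointing down, gripper open.
Joint ranges: [-2.63, 2.63], [-0.92, 2.1], [0.06, 2.66], [-1.3, 4.44], [0, 2.69], [-3.02, 3.02]. Speed limits (rad/s): [2.22, 2.22, 2.79, 3.14, 3.14, 3.14].

## Interface

Orientations are given as [roll, pitch, yaw] about the fixed x, y, z axes, in that order (R = Rz(yaw) Ry(pitch) Rx(roll)).
In Python, from rig import readout, grab_frame, calibration, r gives the robot as it stands. The module is installed in compiled form; this text tells all that it offers.
- The arm moves only by the tool play_rows, never from a script. Its argument "rows" is a list of rows, each a list of 3 entries, a list of its own where there are three numbers: the closure in counts, from 0 (fully open) to 255 (shut), then the shift along the tool's x, y, z in cm, then the turn, a rotation vector about the tool's x, y, z in rad. In form: [[gripper, [dx, dy, dz], [rx, ry, rz]], ...]. A call has 1 to 12 rows; each row is the pose to reach, as a shift and turn from the pose commanded when the call began, along the tool's axes at that moment; what a row does not reach only later rows make up. A row lasts 1/12 s, in which the tool goes at most 41.7 mm and 7.16 degrees, less where a joint would pass 70% of its speed; a pose out of reach is approached as far as the arm can. A call with a gripper value outside its range is refused whole. The fingers move at their own pace and stop on an object; "squeeze" is the grip in N (left out, the last holds). Time passes only in rows, so rows that repeat a pose let the fingers close. It gives the time, the measured TCP pose, the force and the opening at its end, in the units of the state.
- readout.sense(): the state, without advancing time (a new reading comes with each control period).
- grab_frame(name): name is "scene" or "top"; returns (picture, depth): 400x640x3 uint8, red, green, blue; 400x640 float32, mm along the optical axis (not along the pixel's ray), 0 where there is no reading.
- calibration(name): a dict with "vfov" (degrees; the focal length in pixels is half the picture's height over the tangent of half this angle, whatever the lens; pixels are square), "cx", "cy" (the principal point, pixels), "cam_to_world" (4x4, takes a point from camera to world coordinates). Camera axes: x right, y down, z forward; pixel columns grow to the right and rows downward; lengths in mm; the calibration is good to about 2 mm. A picture is of the moment at which its call begins. calibration takes no time and is no camera call.
- r.sign_off(): hands the job in, once; it reports no verdict.
The state is a dict: "clock": time; "qpos": joint angles; "qvel": joint speeds; "joint_efforts": joint torques, N m; "eef_pos": TCP position; "tcp_rot": TCP orientation; "contact_force": force on the tool from outside, world axes, zero at the start; "wrist_torque": the same for the moment, N m; "opening": opening from 0.0 (shut) to 1.0 (fully open).
Only numpy, scipy, OpenCV 4.12 (cv2) and the standard library are available. Lean on these libraries where they do the work, as an engineer would, in place of code of your own. Each camera call takes 0.05 s, during which the arm holds its last target.

## Task

Two flanged bronze bushings stand on the bench: take the one with the slimmer barrel and smaller flange and press it into the bore of the aluminium block until its flange sits flush on the block's top face, then let go and leave it there. It is a press fit and the block gives on its rubber cushions, so keep pressing by feel until the flange bottoms, but never load the block with more than 28 N. Leave the other bushing and the things around the work where they are.

Things in the scene. Friction and masses are not known exactly. Their poses are not given: they have to be found in the camera images.
- bushing_center (a point): bushing to fit, bronze, upright, 66 mm tall, under 0.25 kg. From the foot up: barrel dia 24, 26 long (lowest 4 mm taper to 19); flange dia 40, 6 thick; round neck dia 26, 34 tall, to grip, with a 14 mm hole. Point: on the axis, half-way up, 33 mm above the foot, 7 mm above the flange's underside; z up along the axis
- spare_center (a point): the other bushing, which does not fit and must stay put: same shape and height, but barrel 34 mm and flange 50 mm in diameter. Point on the axis 33 mm above its foot
- bore_mouth (a point): centre of the bore's mouth in the top face of the aluminium block (80 x 80 x 40 mm, top 70 mm above the bench); z up out of the bore. Through bore dia 26 mm; from 4 mm down, four sprung steel strips in it converge downwards and squeeze the barrel: resistance grows from nothing to 10-18 N at full depth. Seated, bushing_center is 7 mm above this point
- flux: small white flux bottle with a blue nozzle, 33 mm in diameter, 90 mm tall, standing behind the block; bystander. Origin under its centre
- reel: reel of blank labels lying flat, 76 mm in diameter, 29 mm high; bystander. Origin under its centre
- marker: felt marker lying on the bench, 131 mm long, 18 mm thick; bystander. Origin under its centre
- press_nest: fixed steel base, 120 x 104 x 14 mm, origin under its centre, on which the block floats on rubber cushions. The block sinks straight down several mm under pressing (7 mm is too hard) and comes up when released, so push past the mouth's unloaded height; when the flange bottoms, the force climbs past the press-fit resistance
Not all that is in view belongs to the job. Several things have the shape of the press_nest; the one meant has the colours described above. What is shaped like the part that bears bushing_center but red is not meant.

How it is judged:
By the outcome, as a careful person would: the job done as asked, in the order asked, and still so for the second after the job is handed in, with the robot touching nothing.
It also fails if it takes over 45 s, if anything falls off the work surface, if the arm or the gripper's body presses on something with over 40 N, if the wrist force passes 120 N, or if a joint passes its speed limit or range.

## Working session

There is one attempt and no reset: what is moved stays moved. The work goes in short steps, Python scripts to look and compute and a tool call to move; the robot and the scene stay as the last step left them, time stands still between calls to the robot, and variables do not carry over. Pictures are saved under pics/ and viewed, and the job is handed in when it is done.

Besides the shell and the picture viewer there is one more tool, called after "Request:" as a command line: name --argument value ..., lists and objects as JSON in quotes. play_rows: Moves the arm, as the interface text tells. Its arguments: {"type":"object","properties":{"rows":{"type":"array"},"squeeze":{"type":"number"}},"required":["rows"]}

```bash
mkdir -p pics; python3 - <<'E'
from rig import readout, grab_frame, calibration, r
import cv2,numpy as np
for n in ("scene","top"):
    p,d=grab_frame(n); np.savez(f"{n}0.npz",p=p,d=d)
    cv2.imwrite(f"pics/{n}0.png",p[:,:,::-1]); print(n,calibration(n))
print(readout.sense())
E
```

```text
scene {'vfov': 42.83321725548821, 'cx': 322.3617318412715, 'cy': 200.7336170706145, 'cam_to_world': array([[ 8.44000682e-01, -3.56931763e-01,  4.00328072e-01,
         4.21136845e+01],
       [-5.35937406e-01, -5.32262384e-01,  6.55337967e-01,
        -1.08368443e+03],
       [-2.08313619e-02, -7.67656480e-01, -6.40522898e-01,
         9.23570409e+02],
       [ 0.00000000e+00,  0.00000000e+00,  0.00000000e+00,
         1.00000000e+00]])}
top {'vfov': 55.938039001437176, 'cx': 315.35383516998223, 'cy': 198.12579980485677, 'cam_to_world': array([[ 2.07371154e-02, -9.98953592e-01,  4.07638636e-02,
         5.43060619e+02],
       [-9.99420363e-01, -2.18133450e-02, -2.61364812e-02,
        -1.77242606e+02],
       [ 2.69983281e-02, -4.01982402e-02, -9.98826908e-01,
         9.85443461e+02],
       [ 0.00000000e+00,  0.00000000e+00,  0.00000000e+00,
         1.00000000e+00]])}
{'clock': 0.1, 'qpos': array([-1.10240544e+00,  3.53603340e-01,  1.63404327e+00, -3.82449302e-06,
        1.15517683e+00, -2.34301504e-03]), 'qvel': array([ 6.01410812e-05, -2.96694628e-03, -1.34610496e-03,  1.71804634e-04,
        7.55383220e-04,  3.28123591e-04]), 'joint_efforts': array([ 1.93117507e-04, -6.06352830e+01, -3.42816424e+01,  5.45546754e-05,
        3.96240895e-03, -4.71213639e-06]), 'eef_pos': array([ 283.30783164, -556.63974986,  230.62853026]), 'tcp_rot': array([-3.14036186e+00,  6.13229213e-07,  4.70735451e-01]), 'contact_force': array([-0.09950984,  0.50058212, -0.16093355]), 'wrist_torque': array([-0.04109898, -0.02024246,  0.01767563]), 'opening': 1.0009244739183232}
```

View pics/scene0.png

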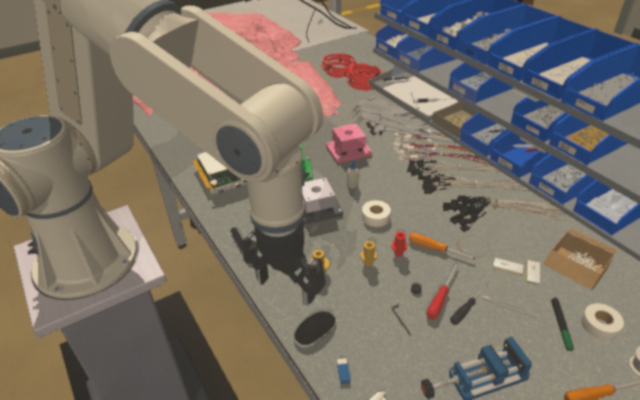

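View pics/top0.png

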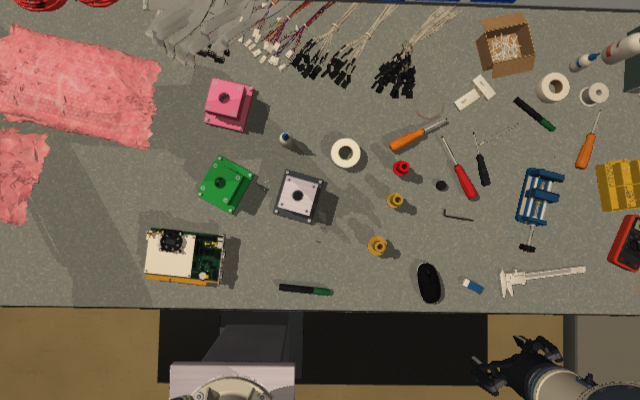

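The top view shows two bronze bushings at about (396,201) and (377,246). A red decoy is at (401,168). The aluminium block is at (300,195), with green (226,185) and pink (229,103) lookalikes. The next step is a close crop and measurements.

```bash
cat > h.py <<'E'
import numpy as np,cv2
from rig import calibration
def K(n):
    c=calibration(n); f=200/np.tan(np.radians(c['vfov']/2)); return c,f
def world(n,d):
    c,f=K(n); v,u=np.mgrid[0:400,0:640]
    P=np.stack([(u-c['cx'])/f*d,(v-c['cy'])/f*d,d],-1)
    return P@c['cam_to_world'][:3,:3].T+c['cam_to_world'][:3,3]
def proj(n,p):
    c,f=K(n);q=(np.asarray(p,float)-c['cam_to_world'][:3,3])@c['cam_to_world'][:3,:3]
    return q[...,0]/q[...,2]*f+c['cx'],q[...,1]/q[...,2]*f+c['cy']
E
python3 - <<'E'
from h import *
z=np.load('top0.npz');p,d=z['p'],z['d'];W=world('top',d)
a=p[140:270,260:420,::-1];cv2.imwrite('pics/c0.png',cv2.resize(a,None,fx=5,fy=4.6*5/4.6*0.9,interpolation=cv2.INTER_CUBIC)[:590])
s=np.load('scene0.npz');a=s['p'][160:280,290:430,::-1];cv2.imwrite('pics/c1.png',cv2.resize(a,None,fx=5,fy=4.9,interpolation=cv2.INTER_CUBIC))
for n,u,v in (('A',396,201),('B',377,246),('red',401,168)):
    w=W[v-22:v+23,u-22:u+23].reshape(-1,3)
    print(n)
    for lo,hi in ((20,29),(29,36),(36,55),(55,62),(62,70)):
        m=(w[:,2]>lo)&(w[:,2]<hi); q=w[m]
        if len(q): print(lo,hi,m.sum(),q.mean(0).round(1),q.min(0).round(0),q.max(0).round(0))
w=W[160:235,265:335].reshape(-1,3);m=(w[:,2]>64)&(w[:,2]<76)
q=w[m];print('block',m.sum(),q.mean(0),np.median(q[:,2]),cv2.minAreaRect(q[:,:2].astype(np.float32)))
m=(w[:,2]>9)&(w[:,2]<20);q=w[m];print('nest',m.sum(),cv2.minAreaRect(q[:,:2].astype(np.float32)))
print(np.median(W[230:240,330:350].reshape(-1,3),0))
E
```

```text
A
20 29 10 [ 577.9 -400.7   26.8] [ 564. -414.   21.] [ 599. -388.   29.]
29 36 85 [ 581.  -398.1   32.2] [ 564. -421.   29.] [ 600. -384.   36.]
36 55 28 [ 579.3 -400.    46.6] [ 568. -411.   37.] [ 591. -390.   54.]
55 62 12 [ 582.  -398.5   58.6] [ 571. -411.   56.] [ 593. -391.   62.]
62 70 63 [ 581.5 -403.5   65.6] [ 570. -415.   62.] [ 593. -392.   69.]
B
20 29 14 [ 468.1 -356.3   27.1] [ 446. -385.   21.] [ 489. -339.   29.]
29 36 189 [ 466.1 -358.9   31.9] [ 441. -384.   29.] [ 490. -337.   35.]
36 55 27 [ 467.2 -357.    46. ] [ 455. -369.   37.] [ 478. -348.   55.]
55 62 7 [ 468.  -357.2   58.2] [ 464. -368.   56.] [ 474. -349.   62.]
62 70 66 [ 465.4 -360.6   65.5] [ 452. -374.   63.] [ 477. -349.   70.]
red
20 29 47 [ 704.1 -411.1   24.8] [ 646. -434.   20.] [ 722. -395.   29.]
29 36 86 [ 662.5 -412.4   32. ] [ 644. -437.   29.] [ 720. -399.   36.]
36 55 31 [ 662.4 -414.9   45.6] [ 651. -427.   36.] [ 673. -405.   55.]
55 62 18 [ 661.1 -414.7   58.8] [ 651. -425.   55.] [ 673. -406.   62.]
62 70 61 [ 663.6 -418.4   65.8] [ 652. -432.   63.] [ 675. -406.   69.]
block 984 [ 585.97446778 -157.76425158   69.83046996] 69.74798254934353 ((586.1851806640625, -157.8118133544922), (79.77617645263672, 79.75062561035156), 75.2729721069336)
nest 849 ((612.50146484375, -167.2252960205078), (111.77519989013672, 182.85452270507812), 70.22421264648438)
[ 489.44620548 -266.98869183   -0.5874337 ]
```

View pics/c0.png

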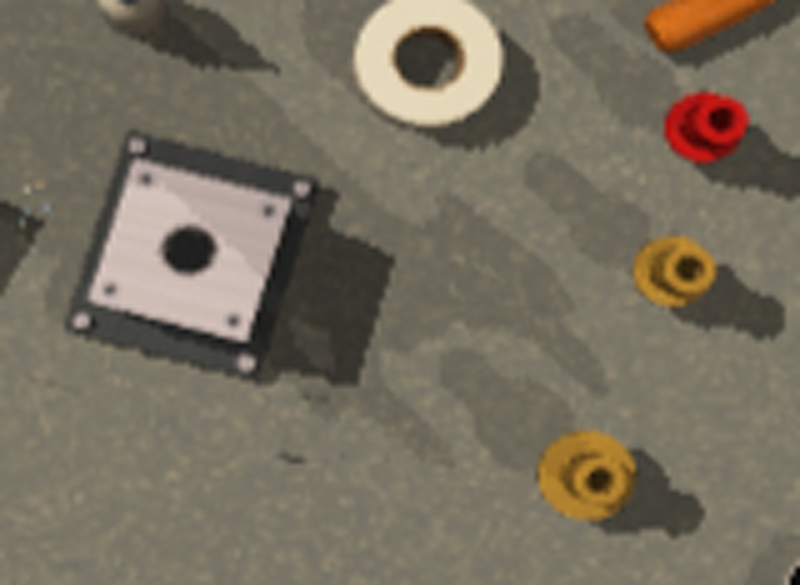

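View pics/c1.png

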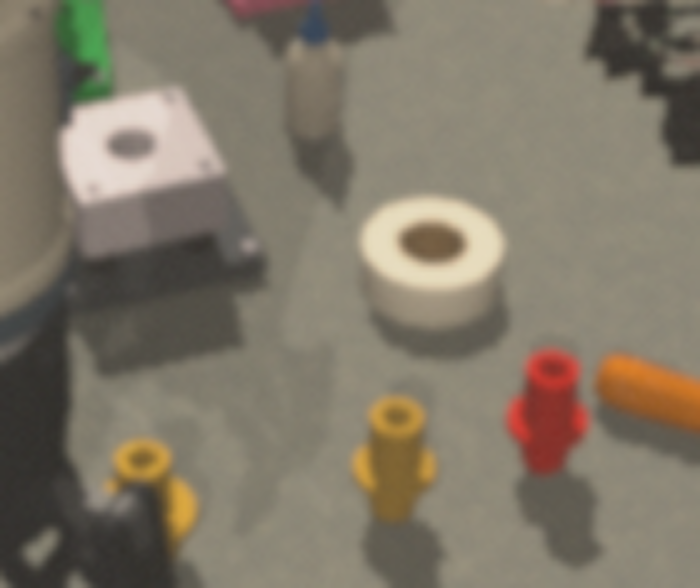

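Bushing A at (396,201) has a flange of about 36–38 mm and B at (377,246) about 49 mm, so A is the target. The red one at (401,168) is excluded, and so are the green and pink blocks. Next I refine A and the bore, with a reprojection check in both cameras.

```bash
python3 - <<'E'
from h import *
z=np.load('top0.npz');p,d=z['p'],z['d'];s=np.load('scene0.npz')
def ray(n,u,v,zz):
    c,f=K(n);D=c['cam_to_world'][:3,:3]@np.array([(u-c['cx'])/f,(v-c['cy'])/f,1]);o=c['cam_to_world'][:3,3]
    return o+D*(zz-o[2])/D[2]
for n,pp,box,zz in (('top',p,(186,208,288,310),70),('scene',s['p'],(180,196,303,330),70)):
    g=pp.mean(2)[box[0]:box[1],box[2]:box[3]]
    g=cv2.resize(g.astype(np.float32),None,fx=8,fy=8,interpolation=cv2.INTER_CUBIC)
    t=(g.min()+np.percentile(g,80))/2
    k,l,st,ce=cv2.connectedComponentsWithStats((g<t).astype(np.uint8))
    for i in range(1,k):
        if st[i,4]>800: print(n,'bore',st[i],ray(n,(ce[i][0]+.5)/8-.5+box[2],(ce[i][1]+.5)/8-.5+box[0],zz))
# colour mask bushings
hsv=cv2.cvtColor(p,cv2.COLOR_RGB2HSV)
th=np.linspace(0,2*np.pi,100)
def ring(c,r,zz): return np.stack([c[0]+r*np.cos(th),c[1]+r*np.sin(th),0*th+zz],1)
A=(581.6,-403.2);Bm=(586.2,-157.8)
for n,pp,(y0,y1,x0,x1) in (('top',p,(155,265,265,425)),('scene',s['p'],(165,275,295,425))):
    im=cv2.resize(pp[y0:y1,x0:x1,::-1],None,fx=5,fy=5,interpolation=cv2.INTER_CUBIC)
    for c,rr,zz in ((A,13,66),(A,20,32),(A,7,66),(Bm,13,70)):
        u,v=proj(n,ring(c,rr,zz));pts=np.stack([(u-x0+.5)*5,(v-y0+.5)*5],1).round().astype(np.int32)
        cv2.polylines(im,[pts],True,(255,0,0),1)
    cv2.imwrite(f'pics/o_{n}.png',im)
E
```

```text
top bore [  36   35   86   84 5522] [ 586.81940486 -157.2109466    70.        ]
scene bore [   0    0   69   47 1121] [ 581.00344275 -113.31812562   70.        ]
scene bore [  73   59   65   36 1881] [ 586.83138644 -159.06897736   70.        ]
```

View pics/o_top.png

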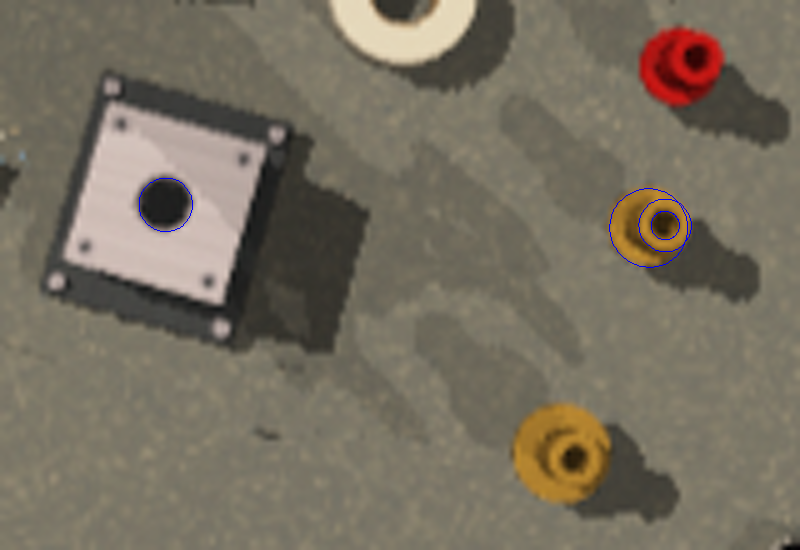

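View pics/o_scene.png

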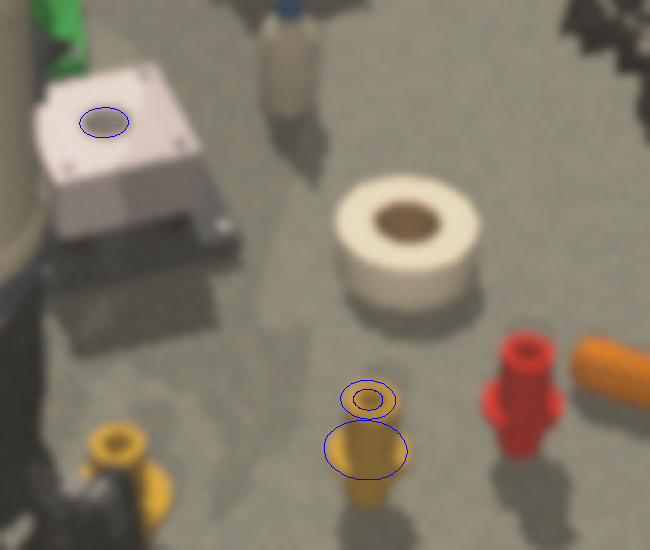

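Request:
play_rows --rows '[[0,[2,0,0],[0,0,0]],[0,[5,0,0],[0,0,0]],[0,[8.5,-0.05,1],[0,0,0]],[0,[12,-0.1,2],[0,0,0]],[0,[15.5,-0.1,4],[0,0,0]],[0,[19,-0.1,6],[0,0,0]],[0,[23,-0.15,8],[0,0,0]],[0,[27,-0.2,10],[0,0,0]],[0,[31,-0.2,12],[0,0,0]],[0,[33.5,-0.2,12],[0,0,0]],[0,[33.54,-0.19,12],[0,0,0]],[0,[33.54,-0.19,12],[0,0,0]]]'

```text
clock: 1.1
eef_pos: [582.6, -401.6, 110.0]
tcp_rot: [-3.14, 0.001, 0.474]
contact_force: [-0.1, -0.5, -0.5]
opening: 1.002
```

```bash
python3 - <<'E'
from rig import readout, grab_frame
from h import *
for n in ("scene","top"):
    p,d=grab_frame(n); s=3
    u,v=proj(n,[581.6,-403.2,60]); u,v=int(u),int(v)
    a=p[max(0,v-60):v+60,u-70:u+70,::-1]; cv2.imwrite(f'pics/h_{n}.png',cv2.resize(a,None,fx=5,fy=4.5,interpolation=cv2.INTER_CUBIC))
q=readout.sense();print(q['eef_pos'],q['tcp_rot'],q['contact_force'])
E
```

```text
[ 580.9267026  -403.30537165  111.12505102] [-3.14115307e+00  6.68168366e-04  4.71129935e-01] [ 0.3901331  -0.01960103  0.41735184]
```

View pics/h_scene.png

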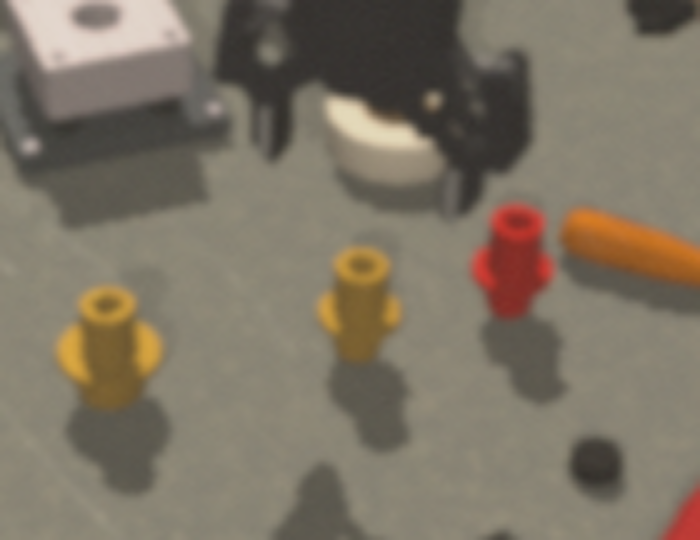

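Request:
play_rows --rows '[[0,[0,0,2],[0,0,0]],[0,[0,0,4],[0,0,0]],[0,[0,0,6],[0,0,0]],[0,[0,0,7],[0,0,0]],[0,[0,0,7.45],[0,0,0]],[0,[0,0,7.45],[0,0,0]],[120,[0,0,7.45],[0,0,0]],[170,[0,0,7.45],[0,0,0]],[255,[0,0,7.45],[0,0,0]],[255,[0,0,7.45],[0,0,0]],[255,[0,0,7.45],[0,0,0]],[255,[0,0,7.45],[0,0,0]]]' --squeeze 80

```text
clock: 2.2
eef_pos: [582.0, -403.4, 37.7]
tcp_rot: [3.141, -0.001, 0.471]
contact_force: [-0.3, 0.4, 5.3]
opening: 0.279
```

```bash
python3 - <<'E'
from rig import readout, grab_frame
from h import *
for n in ("scene",):
    p,d=grab_frame(n)
    u,v=proj(n,[581.6,-403.2,60]); u,v=int(u),int(v)
    a=p[max(0,v-60):v+60,u-70:u+70,::-1]; cv2.imwrite(f'pics/g_{n}.png',cv2.resize(a,None,fx=5,fy=4.5,interpolation=cv2.INTER_CUBIC))
q=readout.sense();print(q['eef_pos'],q['tcp_rot'],q['contact_force'],q['opening'])
E
```

```text
[ 582.01696018 -403.41878356   37.70379118] [ 3.14057979e+00 -4.98613473e-04  4.70974502e-01] [-1.09258906  0.00574783  5.15109601] 0.27911826325368966
```

View pics/g_scene.png

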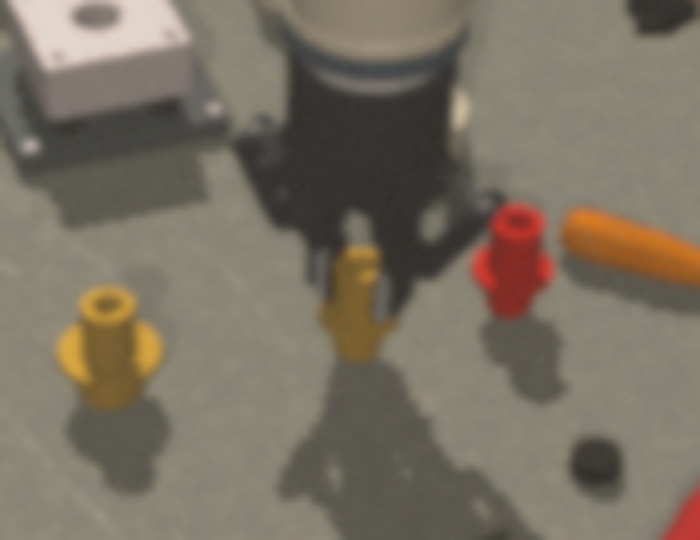

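Request:
play_rows --rows '[[255,[0,0,-1],[0,0,0]],[255,[0,0,-3],[0,0,0]],[255,[0,0,-6],[0,0,0]],[255,[0,0,-9],[0,0,0]],[255,[1,-2,-10],[0,0,0]],[255,[2.5,-4.7,-10],[0,0,0]],[255,[4.1,-7.7,-10],[0,0,0]],[255,[5.7,-10.7,-10],[0,0,0]],[255,[7.3,-13.7,-10],[0,0,0]],[255,[8.9,-16.7,-10],[0,0,0]],[255,[10.3,-19.4,-10],[0,0,0]],[255,[11.2,-21,-10],[0,0,0]]]'

```text
clock: 3.25
eef_pos: [585.5, -162.2, 137.2]
tcp_rot: [-3.141, 0.0, 0.472]
contact_force: [0.5, 0.5, -2.2]
opening: 0.28
```

Request:
play_rows --rows '[[255,[0.37,-0.65,0],[0,0,0]],[255,[0.37,-0.65,0],[0,0,0]],[255,[0.37,-0.65,0],[0,0,0]],[255,[0.37,-0.65,0],[0,0,0]]]'

```text
clock: 3.58
eef_pos: [586.6, -158.9, 136.9]
tcp_rot: [3.141, -0.0, 0.47]
contact_force: [-0.2, 0.0, -1.2]
opening: 0.281
```

```bash
python3 - <<'E'
from rig import readout, grab_frame
from h import *
for n in ("scene","top"):
    p,d=grab_frame(n); np.savez(f"{n}1.npz",p=p,d=d)
    u,v=proj(n,[586.5,-157.8,90]); u,v=int(u),int(v)
    a=p[max(0,v-60):v+60,u-70:u+70,::-1]; cv2.imwrite(f'pics/i_{n}.png',cv2.resize(a,None,fx=5,fy=4.9,interpolation=cv2.INTER_CUBIC))
q=readout.sense();print(q['clock'],q['eef_pos'],q['tcp_rot'],q['contact_force'],q['wrist_torque'],q['opening'])
E
```

```text
3.6833 [ 586.42808918 -158.98498372  136.77813722] [3.14136909e+00 6.17737412e-05 4.69518482e-01] [ 0.31707914 -0.14507187 -1.63930982] [-0.01440353 -0.02895383  0.0107306 ] 0.27747220226889774
```

View pics/i_scene.png

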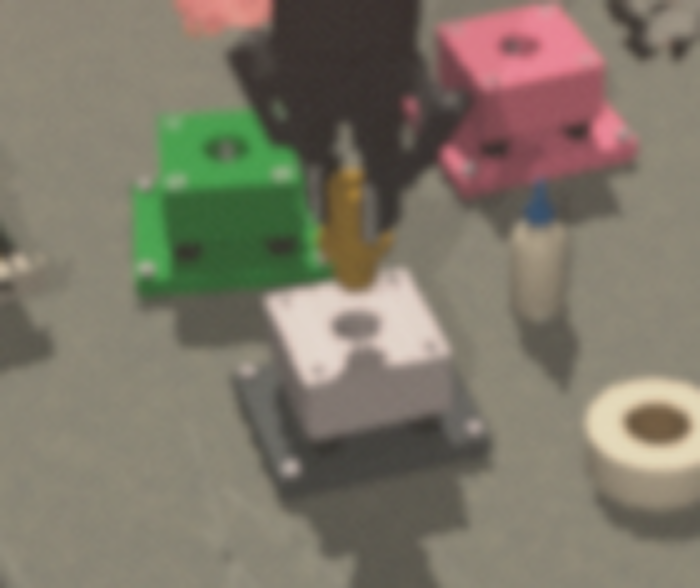

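View pics/i_top.png

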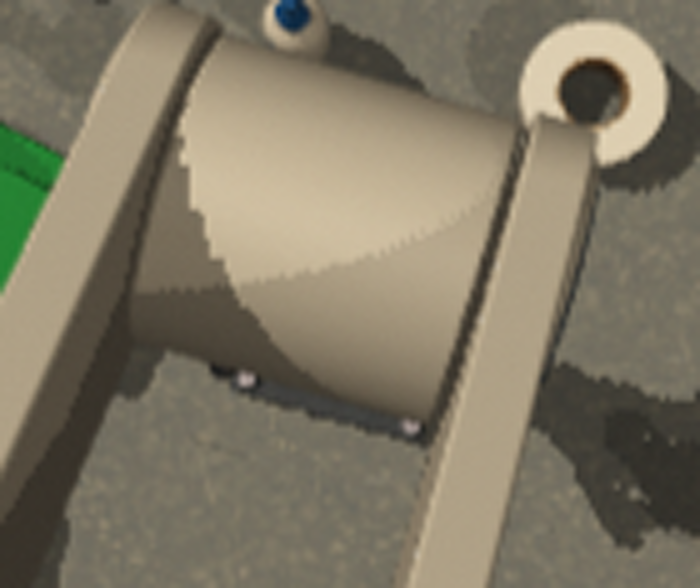

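```bash
cat > ov.py <<'E'
from h import *
th=np.linspace(0,2*np.pi,200)
def ring(c,r,zz): return np.stack([c[0]+r*np.cos(th),c[1]+r*np.sin(th),0*th+zz],1)
def overlay(f,out,c,foot,bore=(586.5,-157.8),bz=70,S=8):
    p=np.load(f)['p']; n='scene'
    u,v=proj(n,[bore[0],bore[1],85]);x0,y0=int(u)-40,int(v)-35
    im=cv2.resize(p[y0:y0+70,x0:x0+80,::-1],None,fx=S,fy=S,interpolation=cv2.INTER_CUBIC)
    for cc,rr,zz in ((c,13,foot+66),(c,20,foot+32),(c,20,foot+26),(c,9.5,foot),(c,12,foot+4),(bore,13,bz)):
        u,v=proj(n,ring(cc,rr,zz));cv2.polylines(im,[np.stack([(u-x0+.5)*S,(v-y0+.5)*S],1).round().astype(np.int32)],True,(255,0,0),1)
    cv2.imwrite(out,im)
E
python3 - <<'E'
from ov import *
overlay('scene1.npz','pics/j.png',(586.4,-159),99.1)
s=np.load('scene1.npz')['p']
# bore from unoccluded scene
u,v=proj('scene',[586.5,-157.8,70]);print(u,v)
E
```

```text
315.30761455994707 188.88295142372752
```

View pics/j.png

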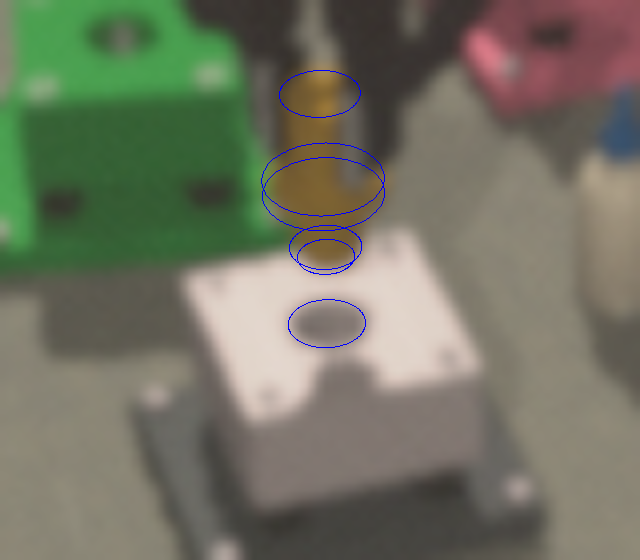

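```bash
cat > fit.py <<'E'
from ov import *
from scipy.optimize import least_squares, minimize
def gold(p):
    h=cv2.cvtColor(p,cv2.COLOR_RGB2HSV); return ((h[...,0]>12)&(h[...,0]<30)&(h[...,1]>120)&(h[...,2]>50))
def sil(c,foot,tx,ty,x0,y0,w,h,S=8,parts=((0,9.5,4,12),(4,12,26,12),(26,20,32,20),(32,13,66,13))):
    im=np.zeros((h*S,w*S),np.uint8)
    for z0,r0,z1,r1 in parts:
        pts=[]
        for z,r in ((z0,r0),(z1,r1)):
            q=ring((c[0]+tx*(z-45),c[1]+ty*(z-45)),r,foot+z);u,v=proj('scene',q);pts.append(np.stack([(u-x0+.5)*S,(v-y0+.5)*S],1))
        cv2.fillConvexPoly(im,cv2.convexHull(np.concatenate(pts).astype(np.float32)).round().astype(np.int32),255)
    return cv2.resize(im,(w,h),interpolation=cv2.INTER_AREA)/255.
E
python3 - <<'E'
from fit import *
for f,c0,foot in (('scene0.npz',(581.6,-403.2),0),('scene1.npz',(586.4,-159),99.1)):
    p=np.load(f)['p'];u,v=proj('scene',[*c0,foot+33]);x0,y0=int(u)-20,int(v)-28;w,h=40,56
    g=gold(p)[y0:y0+h,x0:x0+w].astype(float)
    # use rows from flange down only: weight rows below neck
    vb=int(proj('scene',[*c0,foot+36])[1]-y0)
    def cost(a,full):
        s=sil((c0[0]+a*0.844,c0[1]-a*0.536),foot,0,0,x0,y0,w,h); 
        e=(s-g)**2; return e[(0 if full else vb):].sum()
    for full in (1,0):
        cs=[(cost(a,full),a) for a in np.arange(-5,5.1,.25)]; print(f,full,min(cs))
    s=sil(c0,foot,0,0,x0,y0,w,h)
    for y in range(0,h,2):
        if g[y].sum()>3:
            print(y, round((g[y]*np.arange(w)).sum()/g[y].sum(),2),g[y].sum(), round((s[y]*np.arange(w)).sum()/max(s[y].sum(),.1),2),round(s[y].sum(),1))
E
```

```text
scene0.npz 1 (np.float64(30.12558246828143), np.float64(2.0))
scene0.npz 0 (np.float64(19.16884275278739), np.float64(2.25))
16 21.5 8.0 20.95 8.6
18 22.0 11.0 21.07 11.0
20 22.0 11.0 20.98 11.1
22 22.0 9.0 20.9 11.0
24 21.5 10.0 20.52 11.6
26 21.0 15.0 20.45 15.2
28 21.5 16.0 20.56 16.6
30 21.5 16.0 20.55 16.8
32 21.5 14.0 20.61 15.9
34 21.5 10.0 20.75 12.9
36 21.0 7.0 20.2 9.9
38 21.0 7.0 20.28 8.9
scene1.npz 1 (np.float64(100.92881199538638), np.float64(1.0))
scene1.npz 0 (np.float64(61.375947712418295), np.float64(1.0))
16 20.0 5.0 20.63 6.5
18 19.5 6.0 20.51 10.2
20 19.5 6.0 20.55 10.2
22 19.5 6.0 20.64 10.2
24 19.5 6.0 20.69 10.1
26 19.5 6.0 21.07 11.8
28 18.5 8.0 20.95 15.1
30 20.3 10.0 20.89 15.5
32 21.0 11.0 20.88 14.8
34 21.5 8.0 20.8 11.0
36 21.0 7.0 21.17 9.2
38 21.5 4.0 21.16 8.9
```

```bash
python3 - <<'E'
from fit import *
p=np.load('scene1.npz')['p'];c0=(586.4,-159);foot=99.1
u,v=proj('scene',[*c0,foot+33]);x0,y0=int(u)-20,int(v)-28
h=cv2.cvtColor(p,cv2.COLOR_RGB2HSV)
for y in range(y0+26,y0+46,2):
    print(y,' '.join(f"{a[0]}/{a[1]}/{a[2]}" for a in h[y,x0+8:x0+34]))
# bore
b=p.mean(2);u,v=proj('scene',[586.5,-157.8,70]);print(u,v)
X0,Y0=int(u)-9,int(v)-5
g=b[Y0:Y0+11,X0:X0+20];print(X0,Y0);print(g.round().astype(int))
E
```

```text
168 59/118/97 60/117/96 60/112/100 61/117/109 61/110/130 56/98/130 48/82/115 29/80/92 20/114/92 19/140/106 19/147/116 19/150/121 20/149/123 19/148/122 18/129/113 19/78/104 18/41/105 18/32/97 20/29/80 17/36/64 15/40/63 18/41/74 20/41/94 21/38/113 22/37/123 22/39/124
170 58/109/89 58/109/91 59/114/96 61/121/114 60/125/139 55/124/148 43/125/137 28/129/117 20/145/114 19/142/113 19/148/117 19/145/121 20/150/122 20/151/120 19/132/114 17/82/106 18/43/106 18/33/100 20/50/91 18/88/96 19/105/109 19/80/118 22/53/121 24/39/124 22/38/126 22/38/126
172 44/63/61 52/72/67 56/96/82 60/113/104 59/122/128 53/126/140 40/124/127 25/132/114 20/146/117 19/146/117 19/149/120 19/150/122 19/152/124 20/150/124 19/141/121 18/115/115 18/90/110 19/81/107 19/100/112 19/126/121 19/123/126 19/88/125 22/52/123 22/37/125 22/38/126 24/38/126
174 53/79/68 57/92/75 57/111/87 60/116/103 60/117/126 57/105/143 46/89/137 26/89/120 20/123/120 20/141/121 19/148/121 19/150/121 20/151/123 19/150/124 20/151/123 19/148/121 19/143/118 19/136/116 20/130/114 19/109/115 19/78/115 20/51/120 21/43/125 23/37/125 24/38/126 22/37/124
176 5
[... 1888 characters left out ...]
 213 214
  213 212]
 [215 213 212 212 210 205 197 184 173 169 167 169 175 185 196 206 211 214
  214 213]
 [215 214 213 212 205 192 170 151 141 136 137 140 145 155 174 196 208 213
  214 213]
 [215 215 214 210 199 172 142 127 121 121 123 125 127 134 155 186 206 212
  214 214]
 [215 215 214 210 196 163 128 115 114 116 118 121 122 127 152 186 207 212
  213 213]
 [214 215 215 211 199 171 135 116 114 116 119 124 126 133 160 192 208 212
  213 214]
 [214 215 215 213 207 189 162 143 133 128 129 135 141 155 179 201 211 212
  212 213]
 [213 214 216 215 212 204 191 180 168 155 148 153 161 176 195 206 212 212
  212 212]
 [213 214 215 216 214 212 207 203 191 171 156 156 158 169 187 200 209 213
  212 212]]
```

Request:
play_rows --rows '[[255,[0.09,-0.11,0.8],[0,0,0]],[255,[0.09,-0.11,1.6],[0,0,0]],[255,[0.09,-0.11,2.3],[0,0,0]],[255,[0.09,-0.11,2.5],[0,0,0]],[255,[0.09,-0.11,2.5],[0,0,0]],[255,[0.09,-0.11,2.5],[0,0,0]]]'

```text
clock: 4.18
eef_pos: [586.6, -156.4, 111.4]
tcp_rot: [-3.141, 0.001, 0.471]
contact_force: [0.2, -0.3, -1.2]
opening: 0.277
```

```bash
python3 - <<'E'
from rig import readout, grab_frame
from ov import *
p,d=grab_frame('scene'); np.savez("scene2.npz",p=p,d=d)
q=readout.sense();print(q['clock'],q['eef_pos'],q['tcp_rot'],q['contact_force'],q['wrist_torque'],q['opening'])
e=q['eef_pos'];overlay('scene2.npz','pics/k.png',e[:2],e[2]-37.7)
E
```

```text
4.2333 [ 586.84479804 -156.41373036  111.73488354] [-3.14156895e+00  3.29467361e-05  4.70799476e-01] [ 0.06008997 -0.39298552 -1.88591631] [-0.00763129 -0.05079705 -0.01331157] 0.2791897299098946
```

View pics/k.png

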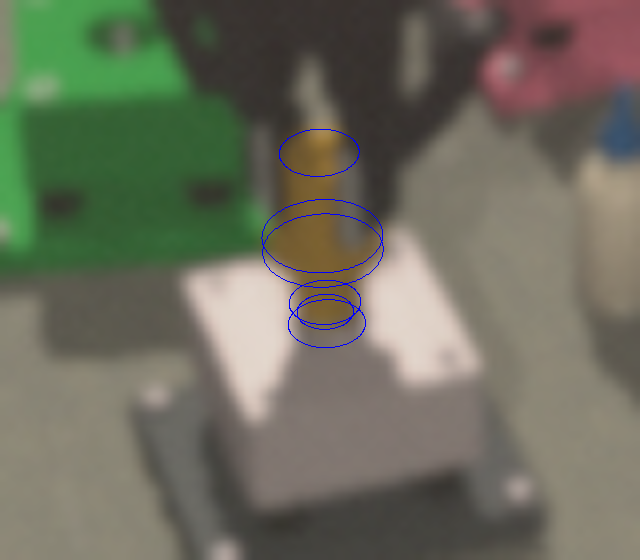

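Request:
play_rows --rows '[[255,[-0.04,0.09,0.2],[0,0,0]],[255,[-0.04,0.09,0.4],[0,0,0]],[255,[-0.04,0.09,0.6],[0,0,0]],[255,[-0.04,0.09,0.7],[0,0,0]],[255,[-0.04,0.09,0.7],[0,0,0]],[255,[-0.04,0.09,0.7],[0,0,0]]]'

```text
clock: 4.73
eef_pos: [586.7, -157.3, 104.7]
tcp_rot: [-3.141, 0.0, 0.471]
contact_force: [1.1, 0.5, -1.5]
opening: 0.283
```

Request:
play_rows --rows '[[255,[0,0,0.1],[0,0,0]],[255,[0,0,0.2],[0,0,0]],[255,[0,0,0.3],[0,0,0]],[255,[0,0,0.3],[0,0,0]]]'

```text
clock: 5.07
eef_pos: [586.7, -157.3, 101.6]
tcp_rot: [-3.141, 0.0, 0.471]
contact_force: [-0.8, -0.6, -2.2]
opening: 0.276
```

```bash
python3 - <<'E'
from rig import readout, grab_frame
from ov import *
p,d=grab_frame('scene'); np.savez("scene3.npz",p=p,d=d)
q=readout.sense();print(q['clock'],q['eef_pos'],q['tcp_rot'],q['contact_force'],q['wrist_torque'],q['opening'])
e=q['eef_pos'];overlay('scene3.npz','pics/l.png',e[:2],e[2]-37.7)
E
```

```text
5.1167 [ 586.72486732 -157.35445692  101.63777525] [-3.14146765e+00  1.65749298e-04  4.70743870e-01] [ 0.88097361 -0.10349378 -1.66464019] [ 0.03142544  0.02632916 -0.00886677] 0.2840398029824243
```

View pics/l.png

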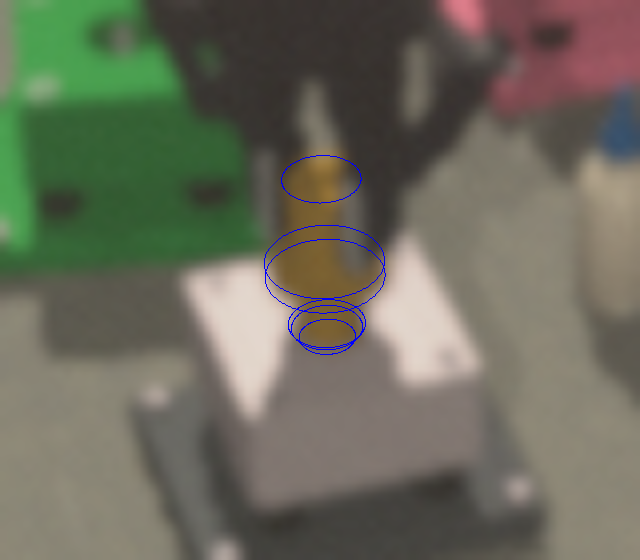

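Request:
play_rows --rows '[[255,[0,0,0.1],[0,0,0]],[255,[0,0,0.2],[0,0,0]],[255,[0,0,0.3],[0,0,0]],[255,[0,0,0.4],[0,0,0]],[255,[0,0,0.5],[0,0,0]],[255,[0,0,0.5],[0,0,0]],[255,[0,0,0.5],[0,0,0]]]'

```text
clock: 5.7
eef_pos: [586.7, -157.3, 96.7]
tcp_rot: [-3.141, 0.0, 0.471]
contact_force: [-0.4, -0.6, -2.0]
opening: 0.279
```

Request:
play_rows --rows '[[255,[0,0,0.1],[0,0,0]],[255,[0,0,0.2],[0,0,0]],[255,[0,0,0.3],[0,0,0]],[255,[0,0,0.4],[0,0,0]],[255,[0,0,0.5],[0,0,0]],[255,[0,0,0.5],[0,0,0]],[255,[0,0,0.5],[0,0,0]]]'

```text
clock: 6.28
eef_pos: [586.7, -157.4, 91.7]
tcp_rot: [-3.142, 0.0, 0.471]
contact_force: [-1.1, -0.3, -2.4]
opening: 0.283
```

```bash
cat > look.py <<'E'
import sys
from rig import readout, grab_frame
from ov import *
t=sys.argv[1]
p,d=grab_frame('scene'); np.savez(f"s_{t}.npz",p=p,d=d)
q=readout.sense();print(q['clock'],q['eef_pos'],q['tcp_rot'],q['contact_force'],q['wrist_torque'],q['opening'])
e=q['eef_pos'];overlay(f's_{t}.npz',f'pics/{t}.png',e[:2],e[2]-37.7)
E
python3 look.py m
```

```text
6.3333 [ 586.73672481 -157.43022268   91.72468454] [-3.14157243e+00  1.76048704e-04  4.70751539e-01] [-0.41923646 -0.45454563 -1.60767093] [-0.23285612  0.12257479 -0.0211137 ] 0.2787097320528448
```

View pics/m.png

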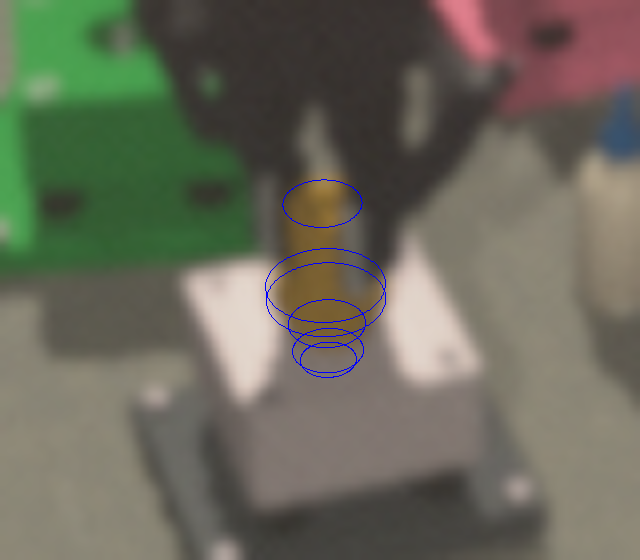

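Request:
play_rows --rows '[[255,[0,0,0.1],[0,0,0]],[255,[0,0,0.2],[0,0,0]],[255,[0,0,0.3],[0,0,0]],[255,[0,0,0.3],[0,0,0]],[255,[0,0,0.3],[0,0,0]]]'

```text
clock: 6.75
eef_pos: [586.8, -157.4, 88.8]
tcp_rot: [3.141, 0.0, 0.471]
contact_force: [-0.8, -1.5, -0.1]
opening: 0.279
```

Request:
play_rows --rows '[[255,[0,0,0.1],[0,0,0]],[255,[0,0,0.2],[0,0,0]],[255,[0,0,0.3],[0,0,0]],[255,[0,0,0.3],[0,0,0]],[255,[0,0,0.3],[0,0,0]]]'

```text
clock: 7.17
eef_pos: [586.9, -157.4, 85.9]
tcp_rot: [3.141, -0.0, 0.471]
contact_force: [-2.4, -2.2, 3.6]
opening: 0.279
```

Request:
play_rows --rows '[[255,[0,0,0.1],[0,0,0]],[255,[0,0,0.2],[0,0,0]],[255,[0,0,0.2],[0,0,0]],[255,[0,0,0.2],[0,0,0]]]'

```text
clock: 7.5
eef_pos: [587.0, -157.4, 83.9]
tcp_rot: [3.141, -0.0, 0.471]
contact_force: [-2.3, -0.6, 4.6]
opening: 0.281
```

Request:
play_rows --rows '[[255,[0,0,0.1],[0,0,0]],[255,[0,0,0.15],[0,0,0]],[255,[0,0,0.15],[0,0,0]],[255,[0,0,0.15],[0,0,0]]]'

```text
clock: 7.83
eef_pos: [587.0, -157.4, 82.6]
tcp_rot: [3.141, -0.0, 0.471]
contact_force: [-2.2, -1.7, 6.3]
opening: 0.281
```

Request:
play_rows --rows '[[255,[0,0,0.1],[0,0,0]],[255,[0,0,0.15],[0,0,0]],[255,[0,0,0.15],[0,0,0]],[255,[0,0,0.15],[0,0,0]]]'

```text
clock: 8.17
eef_pos: [587.1, -157.4, 81.3]
tcp_rot: [3.141, -0.0, 0.471]
contact_force: [-3.3, -1.4, 7.6]
opening: 0.28
```

Request:
play_rows --rows '[[255,[0,0,0.1],[0,0,0]],[255,[0,0,0.1],[0,0,0]],[255,[0,0,0.1],[0,0,0]]]'

```text
clock: 8.42
eef_pos: [587.1, -157.4, 80.4]
tcp_rot: [3.141, -0.0, 0.471]
contact_force: [-3.0, -0.8, 9.3]
opening: 0.275
```

```bash
python3 look.py n
```

```text
8.4667 [ 587.08710128 -157.43334061   80.3389527 ] [ 3.14119429e+00 -4.44234030e-04  4.70779996e-01] [-3.5668721  -1.59017993  8.97581135] [-0.23230319  0.62039996 -0.04412539] 0.28146543913353633
```

View pics/n.png

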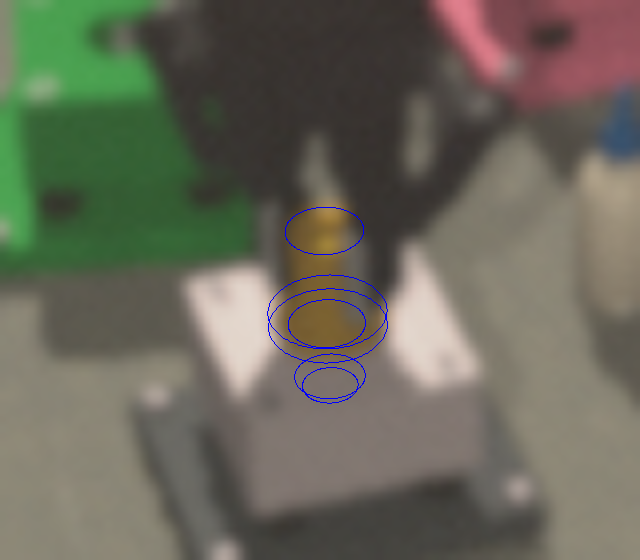

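Request:
play_rows --rows '[[255,[-0.03,-0.015,0.1],[0,0,0]],[255,[-0.03,-0.015,0.15],[0,0,0]],[255,[-0.03,-0.015,0.15],[0,0,0]],[255,[-0.03,-0.015,0.15],[0,0,0]]]'

```text
clock: 8.8
eef_pos: [587.0, -157.5, 79.1]
tcp_rot: [3.141, -0.001, 0.471]
contact_force: [-3.1, -0.5, 10.6]
opening: 0.284
```

Request:
play_rows --rows '[[255,[0,0,0.1],[0,0,0]],[255,[0,0,0.1],[0,0,0]],[255,[0,0,0.1],[0,0,0]]]'

```text
clock: 9.05
eef_pos: [587.0, -157.5, 78.4]
tcp_rot: [3.141, -0.001, 0.471]
contact_force: [-3.1, -0.7, 13.6]
opening: 0.278
```

Request:
play_rows --rows '[[255,[0,0,0.1],[0,0,0]],[255,[0,0,0.1],[0,0,0]],[255,[0,0,0.1],[0,0,0]]]'

```text
clock: 9.3
eef_pos: [587.0, -157.5, 77.6]
tcp_rot: [3.141, -0.001, 0.471]
contact_force: [-4.2, -0.3, 16.8]
opening: 0.283
```

```bash
cat > gap.py <<'E'
import sys
from h import *
t=sys.argv[1]
z=np.load(f"s_{t}.npz");p,d=z['p'],z['d'];W=world('scene',d)
q=W.reshape(-1,3);rr=np.hypot(q[:,0]-586.7,q[:,1]+157.6)
c,s=np.cos(np.radians(75.27)),np.sin(np.radians(75.27))
a=(q[:,0]-586.2)*c+(q[:,1]+157.8)*s;b=-(q[:,0]-586.2)*s+(q[:,1]+157.8)*c
for nm,m in (('block',(abs(a)<36)&(abs(b)<36)&(rr>24)&(q[:,2]>50)&(q[:,2]<74)),('flange',(rr<20)&(rr>13)&(q[:,2]>60)&(q[:,2]<90))):
    print(nm,m.sum(),np.percentile(q[m,2],[5,25,50,75,95]).round(1))
E
python3 look.py o; python3 gap.py m;python3 gap.py n; python3 gap.py o
```

```text
9.35 [ 587.08293363 -157.46935624   77.68127261] [ 3.14074631e+00 -1.04389934e-03  4.70807690e-01] [-4.62704896 -0.65977398 17.08780378] [-0.03257604  0.9213878   0.03206671] 0.28150488597487855
block 222 [68.1 69.7 71.  71.9 73.4]
flange 76 [68.9 71.1 82.1 86.3 88.2]
block 223 [65.7 67.5 68.6 69.6 71.5]
flange 65 [66.6 72.9 76.4 80.9 87.3]
block 219 [63.4 65.6 66.8 68.2 69.7]
flange 75 [65.8 70.3 73.5 81.9 87.9]
```

View pics/o.png

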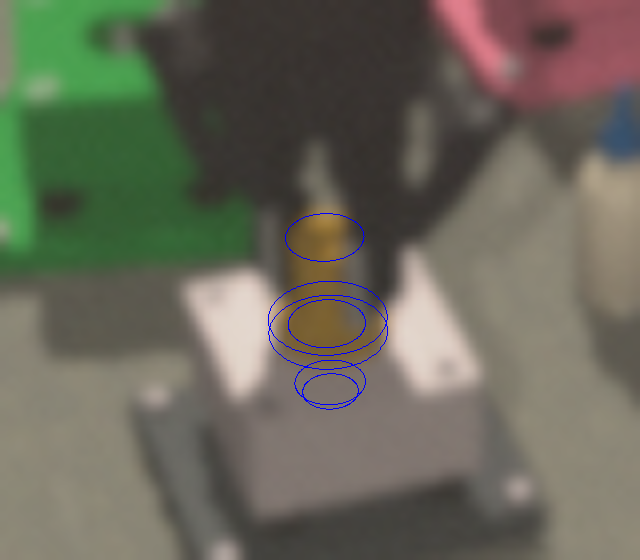

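Request:
play_rows --rows '[[255,[-0.02,-0.01,0.05],[0,0,0]],[255,[-0.02,-0.01,0.1],[0,0,0]],[255,[-0.02,-0.01,0.1],[0,0,0]],[255,[-0.02,-0.01,0.1],[0,0,0]]]'

```text
clock: 9.68
eef_pos: [587.1, -157.5, 77.0]
tcp_rot: [3.14, -0.001, 0.471]
contact_force: [-5.5, -0.3, 18.9]
opening: 0.275
```

```bash
python3 look.py p; python3 gap.py p
```

```text
9.7333 [ 587.05224088 -157.47954785   77.00384979] [ 3.14052895e+00 -1.40020525e-03  4.70769528e-01] [-6.37836057 -0.16714198 19.08115811] [0.0647418  1.07026034 0.01316651] 0.2795012551408535
block 222 [63.2 64.6 66.  67.3 68.8]
flange 74 [64.6 70.1 73.6 78.2 87.3]
```

Request:
play_rows --rows '[[255,[-0.05,-0.025,0],[0,0,0]],[255,[-0.09,-0.045,0],[0,0,0]],[255,[-0.09,-0.045,0.05],[0,0,0]],[255,[-0.09,-0.045,0.05],[0,0,0]],[255,[-0.09,-0.045,0.05],[0,0,0]]]'

```text
clock: 10.15
eef_pos: [587.0, -157.5, 76.9]
tcp_rot: [3.14, -0.003, 0.471]
contact_force: [-2.3, -0.7, 19.2]
opening: 0.285
```

```bash
python3 look.py q; python3 gap.py q
```

```text
10.2 [ 586.99044384 -157.52375354   76.92408219] [ 3.13949332e+00 -3.01095076e-03  4.70584704e-01] [-3.0956955  -0.60510644 19.15564384] [ 0.20430416  0.69818605 -0.05791657] 0.27660280318753516
block 215 [62.9 65.1 66.1 67.3 68.7]
flange 62 [66.3 69.8 73.4 81.5 88.1]
```

View pics/q.png

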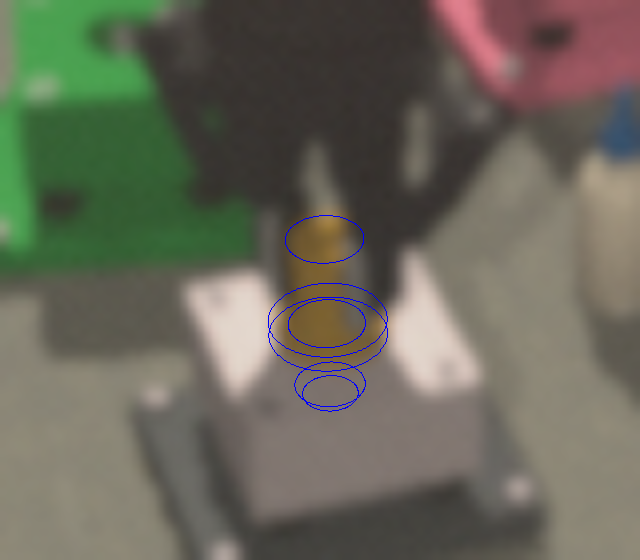

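Request:
play_rows --rows '[[255,[-0.02,-0.01,0.04],[0,0,0]],[255,[-0.02,-0.01,0.08],[0,0,0]],[255,[-0.02,-0.01,0.08],[0,0,0]],[255,[-0.02,-0.01,0.08],[0,0,0]]]'

```text
clock: 10.53
eef_pos: [587.0, -157.5, 76.4]
tcp_rot: [3.139, -0.003, 0.471]
contact_force: [-2.9, -0.0, 21.8]
opening: 0.277
```

```bash
python3 look.py q2; python3 gap.py q2
```

```text
10.5833 [ 587.00327501 -157.52632298   76.37744094] [ 3.13925991 -0.00341167  0.47059014] [-3.41650728  0.78907389 22.01795161] [ 0.24908263  0.73659355 -0.03551267] 0.28113591039597213
block 224 [62.5 64.6 65.7 67.  69. ]
flange 68 [64.9 69.4 71.7 81.1 87.7]
```

The last push gave about 5 N/mm, and the block sank as far as the tool did, so the flange has bottomed. I'll ease the load, then open the fingers.

Request:
play_rows --rows '[[255,[0,0,-0.1],[0,0,0]],[255,[0,0,-0.2],[0,0,0]],[255,[0,0,-0.3],[0,0,0]],[255,[0,0,-0.4],[0,0,0]],[255,[0,0,-0.4],[0,0,0]],[255,[0,0,-0.4],[0,0,0]]]'

```text
clock: 11.08
eef_pos: [586.8, -157.6, 79.3]
tcp_rot: [3.139, -0.003, 0.471]
contact_force: [0.6, -1.3, 10.5]
opening: 0.28
```

```bash
python3 look.py r; python3 gap.py r
```

```text
11.1333 [ 586.78374628 -157.54585714   79.24179586] [ 3.13942113e+00 -3.00442982e-03  4.70671752e-01] [ 0.35045766 -0.52286905  9.60175149] [-0.01940565  0.01207282 -0.02684788] 0.2790278709402306
block 219 [65.6 67.3 68.4 69.7 71.5]
flange 64 [68.1 72.  74.6 77.3 87.2]
```

View pics/r.png

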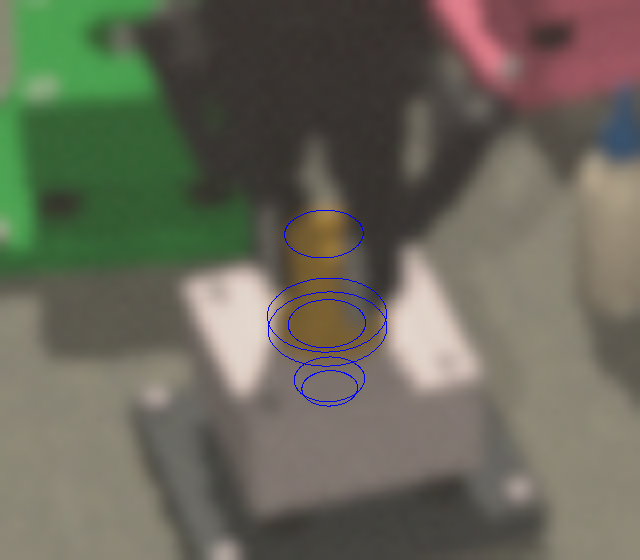

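Request:
play_rows --rows '[[255,[0,0,-0.1],[0,0,0]],[255,[0,0,-0.2],[0,0,0]],[255,[0,0,-0.2],[0,0,0]],[255,[0,0,-0.2],[0,0,0]]]'

```text
clock: 11.47
eef_pos: [586.5, -157.6, 80.5]
tcp_rot: [3.14, -0.002, 0.471]
contact_force: [3.6, -0.7, 4.6]
opening: 0.279
```

Request:
play_rows --rows '[[150,[0,0,0],[0,0,0]],[120,[0,0,0],[0,0,0]],[80,[0,0,0],[0,0,0]],[80,[0,0,0],[0,0,0]],[80,[0,0,0],[0,0,0]]]'

```text
clock: 11.88
eef_pos: [584.5, -157.2, 79.6]
tcp_rot: [-3.141, 0.001, 0.471]
contact_force: [1.0, 0.1, 0.7]
opening: 0.686
```

```bash
python3 look.py s; python3 gap.py s
```

```text
11.9333 [ 584.66858019 -157.21015641   79.66582397] [-3.14100622e+00  5.72112488e-04  4.70851511e-01] [-0.46167104 -1.55958437  0.5588782 ] [ 0.04055249 -0.00752022  0.02753609] 0.6839269631345208
block 210 [67.6 69.3 70.8 71.7 72.8]
flange 73 [68.8 72.9 76.6 78.5 87.6]
```

View pics/s.png

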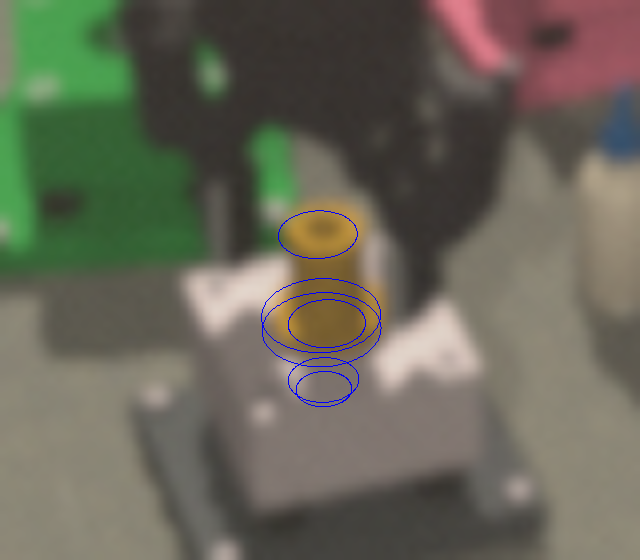

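Request:
play_rows --rows '[[80,[0,0,-1],[0,0,0]],[80,[0,0,-3],[0,0,0]],[80,[0,0,-6],[0,0,0]],[0,[0,0,-9],[0,0,0]],[0,[0,0,-12],[0,0,0]],[0,[-2,2,-13],[0,0,0]],[0,[-5,4,-13],[0,0,0]],[0,[-8,7,-13],[0,0,0]],[0,[-11,10,-13],[0,0,0]],[0,[-14,13,-13],[0,0,0]],[0,[-16,15,-13],[0,0,0]],[0,[-16,15,-13],[0,0,0]]]'

```text
clock: 12.93
eef_pos: [508.6, -368.8, 210.9]
tcp_rot: [3.139, 0.001, 0.467]
contact_force: [-0.0, 0.2, -0.3]
opening: 0.997
```

```bash
cat > fin.py <<'E'
from rig import readout, grab_frame
from ov import *
for n in ("scene","top"):
    p,d=grab_frame(n); np.savez(f"{n}F.npz",p=p,d=d);cv2.imwrite(f'pics/F_{n}.png',p[:,:,::-1])
np.savez("s_F.npz",**np.load('sceneF.npz'))
q=readout.sense();print(q['clock'],q['eef_pos'],q['contact_force'])
overlay('sceneF.npz','pics/F_ov.png',(586.7,-157.5),44)
E
python3 fin.py; python3 gap.py F
python3 - <<'E'
from h import *
W=world('top',np.load('topF.npz')['d']).reshape(-1,3)
rr=np.hypot(W[:,0]-586.7,W[:,1]+157.5)
for lo,hi in ((0,6),(7.5,12),(14,19),(23,35)):
    m=(rr>lo)&(rr<hi);print(lo,hi,m.sum(),np.percentile(W[m,2],[10,50,90]).round(1))
E
```

```text
13.0333 [ 509.85129407 -364.5767354   210.47642733] [0.4699168 1.2584658 0.2318202]
block 252 [68.1 69.4 70.7 71.6 73.1]
flange 47 [69.  72.4 75.6 77.6 79.3]
0 6 16 [ 10.5  13.2 106.6]
7.5 12 48 [107.7 109.9 111.9]
14 19 90 [74.1 76.1 78.1]
23 35 369 [67.5 69.7 71.6]
```

View pics/F_ov.png

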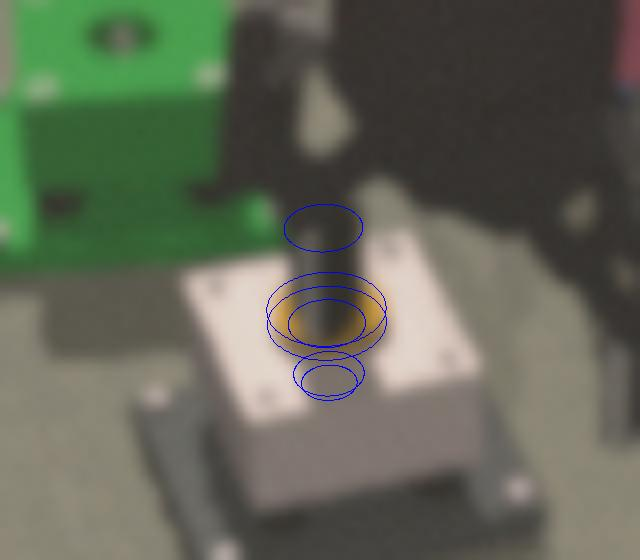

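View pics/F_top.png

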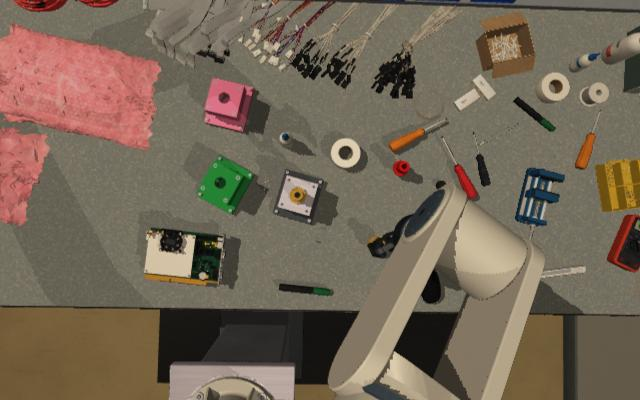

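```bash
python3 - <<'E'
from rig import grab_frame
from h import *
D=np.median([grab_frame('top')[1] for _ in range(10)],0)
W=world('top',D).reshape(-1,3);r0=np.hypot(W[:,0]-586.2,W[:,1]+157.8)
m=(r0>24)&(r0<36);A=np.c_[W[m,:2]-[586.7,-157.5],np.ones(m.sum())]
k=np.linalg.lstsq(A,W[m,2],rcond=None)[0]
res=W[:,2]-(np.c_[W[:,:2]-[586.7,-157.5],np.ones(len(W))]@k)
rr=np.hypot(W[:,0]-586.7,W[:,1]+157.5)
print('block plane',k)
for nm,mm,lo,hi in (('flange',(rr>14.5)&(rr<18.5),3,9),('neck',(rr>7.5)&(rr<12.5),37,43)):
    mm=mm&(res>lo)&(res<hi);B=np.c_[W[mm,:2]-[586.7,-157.5],np.ones(mm.sum())]
    print(nm,mm.sum(),'mean',res[mm].mean(),'se',res[mm].std()/mm.sum()**.5,'tilt fit',np.linalg.lstsq(B,res[mm],rcond=None)[0],'ctr',W[mm,:2].mean(0))
E
```

```text
block plane [2.37860305e-03 2.04943525e-03 6.96201349e+01]
flange 75 mean 6.287037699754543 se 0.0696771613243941 tilt fit [4.10084776e-03 5.26577931e-03 6.28161279e+00] ctr [ 586.9680234  -156.67850924]
neck 53 mean 40.44950329098222 se 0.07259749315414965 tilt fit [-8.21164264e-03 -2.69544034e-04  4.04456380e+01] ctr [ 586.23002675 -157.52241163]
```

```bash
python3 - <<'E'
from h import *
W=world('top',np.load('top0.npz')['d']).reshape(-1,3)
for nm,c,R in (('A',(581.6,-403.2),20),('B',(465.8,-360.5),25)):
    r=np.hypot(W[:,0]-c[0],W[:,1]-c[1])
    m=(r>35)&(r<60)&(abs(W[:,2])<5);k=np.linalg.lstsq(np.c_[W[m,:2]-c,np.ones(m.sum())],W[m,2],rcond=None)[0]
    res=W[:,2]-np.c_[W[:,:2]-c,np.ones(len(W))]@k
    for n2,a,b,lo,hi in (('flange',14.5,R-1.5,29,35),('neck',7.5,12.5,63,69)):
        mm=(r>a)&(r<b)&(res>lo)&(res<hi);print(nm,n2,mm.sum(),res[mm].mean().round(2),(res[mm].std()/mm.sum()**.5).round(2))
E
```

```text
A flange 45 32.15 0.19
A neck 47 66.05 0.2
B flange 126 32.09 0.13
B neck 47 65.98 0.24
```

The depth check hints at a 0.2–0.4 mm residual gap, possibly from the pads dragging the neck up as they opened. There is plenty of time, so I'll press once more on the top of the neck with closed fingers.

```bash
python3 - <<'E'
from rig import readout
import numpy as np
q=readout.sense();e=q['eef_pos'];print(q['clock'],e,q['tcp_rot'],q['contact_force'])
d=np.array([586.5,-157.5,125])-e;y=q['tcp_rot'][2]
print(d[0]*np.cos(y)+d[1]*np.sin(y),d[0]*np.sin(y)-d[1]*np.cos(y),-d[2])
E
```

```text
13.5333 [ 510.74584665 -363.11641813  210.03320058] [ 3.14158578e+00 -4.21377789e-07  4.71644701e-01] [-0.5545052  -0.02270859 -0.13776584]
160.90572112842256 -148.7486203732982 85.03320057575314
```

Request:
play_rows --rows '[[255,[2,-2,0],[0,0,0]],[255,[4.5,-4.2,0],[0,0,0]],[255,[7,-6.5,0],[0,0,0]],[255,[9.5,-8.8,0],[0,0,0]],[255,[12,-11.1,0],[0,0,0]],[255,[14.5,-13.4,1],[0,0,0]],[255,[16.1,-14.87,4],[0,0,0]],[255,[16.1,-14.87,6],[0,0,0]],[255,[16.1,-14.87,8],[0,0,0]],[255,[16.1,-14.87,8.5],[0,0,0]],[255,[16.1,-14.87,8.5],[0,0,0]],[255,[16.1,-14.87,8.5],[0,0,0]]]' --squeeze 40

```text
clock: 14.53
eef_pos: [586.8, -158.3, 125.5]
tcp_rot: [3.141, -0.0, 0.471]
contact_force: [0.5, 0.2, 1.1]
opening: 0.0
```

```bash
python3 look.py t
```

```text
14.5833 [ 587.20648924 -158.52971415  126.13676558] [ 3.14058755e+00 -1.08324742e-03  4.70422668e-01] [ 0.35812654 -0.3106353   0.42845842] [ 0.0189377   0.00426562 -0.02801133] 0.003994355319650419
```

View pics/t.png

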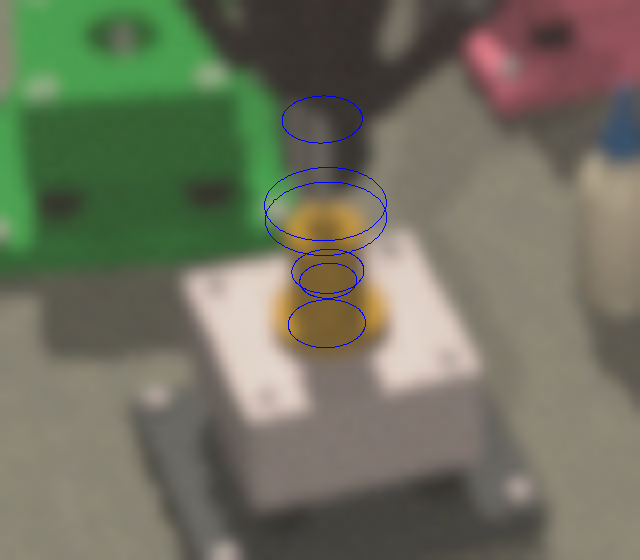

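Request:
play_rows --rows '[[255,[0,0,0.4],[0,0,0]],[255,[0,0,0.8],[0,0,0]],[255,[0,0,1.2],[0,0,0]],[255,[0,0,1.3],[0,0,0]],[255,[0,0,1.4],[0,0,0]],[255,[0,0,1.4],[0,0,0]],[255,[0,0,1.4],[0,0,0]]]'

```text
clock: 15.17
eef_pos: [586.6, -158.1, 111.0]
tcp_rot: [3.142, -0.0, 0.471]
contact_force: [0.7, -0.9, 0.2]
opening: -0.002
```

Request:
play_rows --rows '[[255,[0,0,0.1],[0,0,0]],[255,[0,0,0.2],[0,0,0]],[255,[0,0,0.3],[0,0,0]],[255,[0,0,0.3],[0,0,0]],[255,[0,0,0.3],[0,0,0]]]'

```text
clock: 15.58
eef_pos: [587.2, -158.3, 108.7]
tcp_rot: [3.141, -0.001, 0.471]
contact_force: [-1.2, -0.2, 5.7]
opening: -0.002
```

Contact. Now pressing in small steps.

Request:
play_rows --rows '[[255,[-0.02,-0.01,0.1],[0,0,0]],[255,[-0.02,-0.01,0.2],[0,0,0]],[255,[-0.02,-0.01,0.2],[0,0,0]],[255,[-0.02,-0.01,0.2],[0,0,0]]]'

```text
clock: 15.92
eef_pos: [587.4, -158.5, 107.3]
tcp_rot: [3.14, -0.002, 0.471]
contact_force: [-0.3, 0.1, 11.1]
opening: -0.002
```

Request:
play_rows --rows '[[255,[-0.02,-0.01,0.1],[0,0,0]],[255,[-0.02,-0.01,0.15],[0,0,0]],[255,[-0.02,-0.01,0.15],[0,0,0]],[255,[-0.02,-0.01,0.15],[0,0,0]]]'

```text
clock: 16.25
eef_pos: [587.4, -158.5, 106.4]
tcp_rot: [3.139, -0.002, 0.471]
contact_force: [-2.0, -0.7, 15.0]
opening: 0.002
```

Request:
play_rows --rows '[[255,[-0.02,-0.01,0.1],[0,0,0]],[255,[-0.02,-0.01,0.15],[0,0,0]],[255,[-0.02,-0.01,0.15],[0,0,0]],[255,[-0.02,-0.01,0.15],[0,0,0]]]'

```text
clock: 16.58
eef_pos: [587.5, -158.5, 105.4]
tcp_rot: [3.139, -0.003, 0.471]
contact_force: [-2.8, 0.1, 17.9]
opening: 0.005
```

Request:
play_rows --rows '[[255,[-0.01,-0.01,0.05],[0,0,0]],[255,[-0.01,-0.01,0.1],[0,0,0]],[255,[-0.01,-0.01,0.1],[0,0,0]],[255,[-0.01,-0.01,0.1],[0,0,0]]]'

```text
clock: 16.92
eef_pos: [587.5, -158.5, 104.7]
tcp_rot: [3.139, -0.003, 0.471]
contact_force: [-3.8, 1.1, 22.2]
opening: -0.005
```

Request:
play_rows --rows '[[255,[0,0,-0.2],[0,0,0]],[255,[0,0,-0.5],[0,0,0]],[255,[0,0,-0.9],[0,0,0]],[255,[0,0,-2],[0,0,0]],[255,[0,0,-5],[0,0,0]],[255,[0,0,-8],[0,0,0]],[255,[-2,2,-10],[0,0,0]],[255,[-5,4,-10],[0,0,0]],[255,[-8,7,-10],[0,0,0]],[255,[-11,10,-10],[0,0,0]],[255,[-14,13,-10],[0,0,0]],[255,[-16,15,-10],[0,0,0]]]'

```text
clock: 17.92
eef_pos: [509.7, -367.0, 202.5]
tcp_rot: [3.141, 0.0, 0.47]
contact_force: [0.4, -0.2, -0.4]
opening: -0.002
```

Request:
play_rows --rows '[[255,[-3,3,-3],[0,0,0]],[255,[-6,5,-5],[0,0,0]],[255,[-9,6,-5],[0,0,0]],[255,[-9,6,-5],[0,0,0]],[255,[-9,6,-5],[0,0,0]],[255,[-9,6,-5],[0,0,0]]]'

```text
clock: 18.42
eef_pos: [457.8, -458.1, 251.7]
tcp_rot: [-3.14, -0.0, 0.47]
contact_force: [0.8, 0.4, -1.8]
opening: 0.002
```

```bash
python3 fin.py; python3 - <<'E'
from rig import grab_frame
from h import *
D=np.median([grab_frame('top')[1] for _ in range(10)],0)
W=world('top',D).reshape(-1,3);r0=np.hypot(W[:,0]-586.2,W[:,1]+157.8)
m=(r0>24)&(r0<36);k=np.linalg.lstsq(np.c_[W[m,:2]-[586.7,-157.5],np.ones(m.sum())],W[m,2],rcond=None)[0]
res=W[:,2]-(np.c_[W[:,:2]-[586.7,-157.5],np.ones(len(W))]@k)
rr=np.hypot(W[:,0]-586.7,W[:,1]+157.5);print(k)
for nm,mm,lo,hi in (('flange',(rr>14.5)&(rr<18.5),3,9),('neck',(rr>7.5)&(rr<12.5),37,43)):
    mm=mm&(res>lo)&(res<hi);print(nm,mm.sum(),res[mm].mean(),res[mm].std()/mm.sum()**.5,W[mm,:2].mean(0))
a=np.load('topF.npz')['p'][150:270,260:440,::-1];cv2.imwrite('pics/F_crop.png',cv2.resize(a,None,fx=4,fy=4,interpolation=cv2.INTER_CUBIC))
E
```

```text
18.5167 [ 458.51364029 -457.35504629  251.5061953 ] [ 0.69670553  0.23713363 -0.42560744]
[ 1.84674780e-05 -1.71367026e-04  6.96409208e+01]
flange 75 6.176203576564465 0.0788241137003053 [ 586.97420208 -156.6747072 ]
neck 56 40.08961541762977 0.08228244408434357 [ 586.4753718  -157.37368105]
```

View pics/F_top.png

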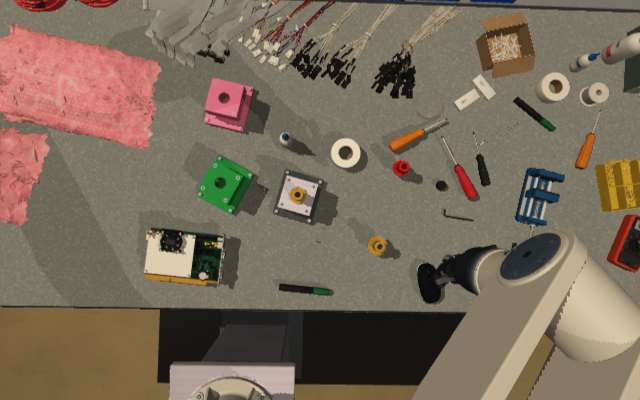

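View pics/F_ov.png

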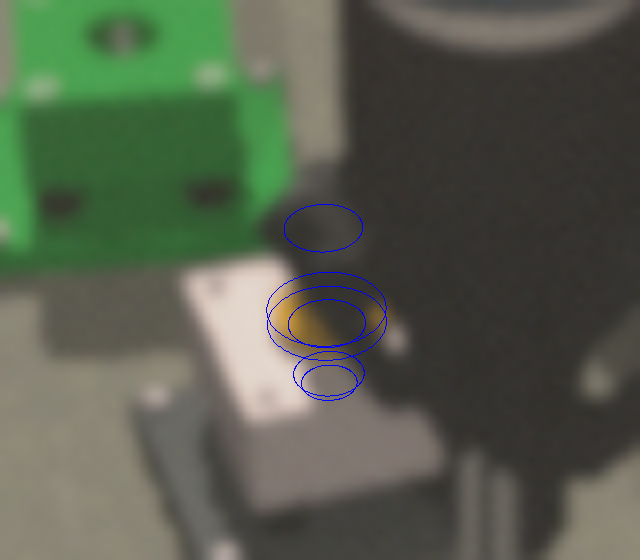

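The flange top now measures 6.2 mm and the neck top 40.1 mm above the block face, against 6 and 40 nominal, so it is seated. The spare, at (377,246), and everything else are where they were, and the gripper is clear in mid-air.

```bash
python3 -c "
from rig import r
print(r.sign_off())"
```

```text
the job is handed in; nothing more can be done
None
```

I pressed the slimmer bronze bushing, the one with the smaller flange, into the aluminium block's bore until the flange bottomed, then let go and moved the arm clear. The job was handed in at about 19 s.

- **Force:** the highest wrist reading was about 22 N, so the block carried about 24 N against the 28 N limit. In the final push the force climbed at 4–5 N/mm and the block sank as far as the tool did, which means the flange had bottomed.
- **Second press:** after the first release, depth images suggested a gap of 0.2–0.4 mm. I pressed once more on the neck with closed fingers, again to about 22 N.
- **Last check:** the flange top is 6.2 mm above the block face (6 expected) and the neck top 40.1 mm (40 expected). Both are within the accuracy of the depth measurement.
- **Everything else:** in the final top view the spare bushing, flux bottle, reel, marker and nest look unmoved.
- **Disagreement:** the two cameras differed by about 1–2 mm sideways. Forces on entering the bore stayed low, at most about 6 N sideways near full load, so I accepted it.

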